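# Draw a bin out of a low rack with a hook

### The arm

A 6-joint arm with a two-finger parallel gripper is mounted at the origin on a cart in front of the work surface, level with it; the furniture and walls round the work are solid. World frame = base frame: x ahead of the robot, y to its left, z up, the work surface at z = 0. Lengths are in m, angles in degrees, forces in N, time in s.
With the tool pointing down it reaches from about 0.35 to 0.875 m from the base axis. Payload 4.2 kg.
Tool frame: the origin (TCP) lies between the finger pads; the fingertips stand 14 mm ahead of it and the grasp point (between the pads) lies 5 mm behind it; z points along the fingers, y is the line along which they close (so a half turn about z gives the same grasp; the last joint's range is limited). The gripper opens to 87 mm and grips with 3 to 60 N. Pads are 19 mm wide; open, the fingers measure 117 mm over their backs; the gripper's body (75 mm by 190 mm) begins 51 mm behind the grasp point.
Start: joints at [-57.892, 22.042, 0.453, 0, -68.411, -14.817], TCP at [0.186, -0.597, 0.237] pointing down, gripper open.
Joint ranges: [-179.83, 179.83], [-69.29, 118.12], [-61.27, 80.66], [-181.25, 117.63], [-171.15, -9.14], [-177.46, 177.46]. Speed limits (degrees/s): [159.86, 159.86, 180, 180, 180, 180].

### API

Orientations are given as a 3x3 rotation matrix whose columns are the frame's x, y, z axes.
In Python, from station import * gives the robot as it stands. The module is installed in compiled form; this text tells all that it offers.
- The arm moves only by the tool play_rows, never from a script. Its argument "steps" is a list of rows, each an object of numbers: "ax", "ay", "az": the turn, a rotation vector about the tool's x, y, z in degrees; "dx", "dy", "dz": the shift along the tool's x, y, z in mm; "claw": the finger opening in mm, from 0 to 87. A call has 1 to 20 rows; each row shifts and turns the commanded pose from where the row before left it, along the tool's axes as they then stand; what a row does not reach is not made up. A row lasts 1/10 s, in which the tool goes at most 50 mm and 8.59 degrees, less where a joint would pass 70% of its speed; a pose out of reach is approached as far as the arm can. A call with a gripper value outside its range is refused whole. The fingers move at their own pace and stop on an object; the grip force is fixed at half the most. Time passes only in rows, so rows that do not move let the fingers close. It gives the time, the measured TCP pose, the force, the opening and the grip force at its end, in the units of the state.
- sense(): the state, without advancing time (a new reading comes with each control period).
- capture(name): name is "side" or "top" or "wrist"; returns a dict with "frame" (480x640x3 uint8, blue, green, red), "range_z" (480x640 float32, m along the optical axis (not along the pixel's ray), 0 where there is no reading), "fx", "fy", "cx", "cy" (pixels), "k1" (the pictures are not rectified: a ray, as slopes to the right and down, at radius r is drawn at 1 + k1 r^2 times it, then the intrinsics apply), "xyz" and "rotation" of the camera in the world. Camera axes: x right, y down, z forward; pixel columns grow to the right and rows downward; lengths in m; the calibration is good to about 2 mm. A picture is of the moment at which its call begins.
- finish_job(): hands the job in; it is judged then, once.
The state is a dict: "time_s": time; "joints": joint angles; "joint_velocities": joint speeds; "effort": joint torques, N m; "tcp_pos": TCP position; "ee_rot": TCP orientation; "wrist_force": force on the tool from outside, world axes, zero at the start; "moment": the same for the moment, N m; "gripper_width": opening from 0.0 (shut) to 1.0 (fully open); "gripper_force": force on a finger pad.
Only numpy, scipy, OpenCV 4.12 (cv2) and the standard library are available. Lean on these libraries where they do the work, as an engineer would, in place of code of your own. Each camera call takes 0.05 s, during which the arm holds its last target. There are 200 camera calls.

### The job

The grey bin with the solder reel has been left far back in the low wire rack: with the draw hook, slipped under the apron, tipped over the bin's near wall and let down inside it, draw the bin out along the sill until its front sits flush against both end stops, upright and with the reel still in it. Then lay the hook back on its rest the way it lay. Pull and place gently, do not pry on the rack or tip the bin, never touch the bin with the gripper itself, and leave the radio module and the tape measure where they are.

Things in the scene. Friction and masses are not known exactly. Their poses are not given: they have to be found in the camera images.
- rack: Fixed low steel wire rack on a 3 mm aluminium sill plate, mouth to the robot's left. Origin: on the bench, mid-mouth; +x into the rack, -x the way out, z up (level). Sill 145 mm wide, x = -155 to 200 mm, top at z = 3; kerbs along both edges, 20 mm high, inner faces at y = +-62. Wire roof over x = 0 to 200, underside z = 162, gaps too narrow for fingers.
- apron_edge (a point): Middle of the lower edge of the sheet apron that hangs across the whole mouth of the rack: x = -2, y = 0, z = 115 mm in the rack's frame. The apron is 3 mm thick and 52 mm high (z = 115 to 167); whatever enters passes below it.
- stop_a (a point): Foot of the inner face (toward the bin) of the end stop on the +y side: x = -135, y = 49, z = 3 mm in the rack's frame. The two end stops stand on the sill's outer end, each 34 mm wide, 10 mm thick (outer faces x = -145), 45 mm tall, with a 64 mm gap between them.
- stop_b (a point): The same on the -y side: x = -135, y = -49, z = 3 mm in the rack's frame.
- bin: Loose open grey plastic bin, 110 deep (x), 100 wide (y), 80 mm high, walls and floor 4 mm, about 0.4 kg. Origin: centre of its underside, axes nearly the rack's; outer face of its front (near) wall x = -55. Starts on the sill, front wall 58 to 77 mm inside the mouth, rim 83 mm up. Under the apron the hook cannot pass over the rim level; tilted 30 degrees, rod end up, it can.
- bin_front_a (a point): Foot of the bin's front wall, outer face, 45 mm to its +y side. The loaded bin slides with a pull of about 2 to 5 N; meeting the stops is felt as a sudden rise of 5 N more, which also squares it against both.
- bin_front_b (a point): Foot of the bin's front wall, outer face, 45 mm to its -y side.
- solder_reel: Loose reel of solder wire, 56 mm across, 29 mm high, standing on its flat side in the rear half of the bin. Origin: centre of its underside. Between it and the bin's front wall 25 mm or more are free.
- hook: Loose draw hook, 0.15 kg: square wooden handle 90 x 24 x 24 mm (origin its centre, x along it), from whose +x end a steel rod, 8 mm thick, runs on along the same axis to x = 160, then turns square down (-z) to a round end 39 mm below the axis. Starts level in the rest, tip down, rod to the robot's right. Grasp the handle's middle from above, across its width (y).
- hook_tip (a point): Centre of the rounded end (radius 4 mm) of the hook's tip: x = 160, y = 0, z = -35 mm in the hook's frame.
- rest: Fixed grey tool rest, base 100 x 56 x 6 mm, origin centre of its underside, x the way the hook's rod points. U-shaped forks at x = +-34 (8 mm thick, U 34 mm wide, floors at z = 40, cheeks to z = 53) carry the handle, its centre 52 mm above the bench over the origin. 60 mm between the forks are free for the fingers.
- module: Bystander: black hand-held radio module, 115 x 65 x 41 mm, lying on the bench. Origin: centre of its underside.
- tape_measure: Bystander: yellow pocket tape measure, 35 x 80 x 62 mm, standing on the bench. Origin: centre of its underside.
Not all that is in view belongs to the job. Leave any blue or orange look-alike of the solder_reel alone.

How it is judged:
By the outcome, as a careful person would: the job done as asked, in the order asked, and still so for the second after the job is handed in, with the robot touching nothing.
It also fails if it takes over 64 s, if anything falls off the work surface, if the arm or the gripper's body presses on something with over 40 N, if the wrist force passes 120 N, or if a joint passes its speed limit or range.

## Working session

There is one attempt and no reset: what is moved stays moved. The work goes in short steps, Python scripts to look and compute and a tool call to move; the robot and the scene stay as the last step left them, time stands still between calls to the robot, and variables do not carry over. Pictures are saved under pics/ and viewed, at most 10 in all, crops included, and the job is handed in when it is done.

Besides the shell and the picture viewer there is one more tool, called after "Emit:" as name(argument=value, ...), one argument or row to a line, values as JSON. play_rows: Moves the arm, as the interface text tells. Its arguments: {"type":"object","properties":{"steps":{"type":"array"}},"required":["steps"]}

```bash
mkdir -p pics
cat > h.py <<'E'
from station import *
import numpy as np, cv2
def und(c,u,v):
    x=(np.asarray(u,float)-c["cx"])/c["fx"]; y=(np.asarray(v,float)-c["cy"])/c["fy"]
    a,b=x.copy(),y.copy()
    for _ in range(20):
        s=1+c["k1"]*(a*a+b*b); a=x/s; b=y/s
    return a,b
def cloud(c):
    v,u=np.mgrid[0:480,0:640]; a,b=und(c,u,v); z=c["range_z"]
    P=np.stack([a*z,b*z,z],-1)@np.array(c["rotation"]).T+np.array(c["xyz"])
    P[z<=0]=np.nan
    return P
def onplane(c,u,v,h):
    a,b=und(c,u,v); d=np.stack([a,b,np.ones_like(a)],-1)@np.array(c["rotation"]).T
    o=np.array(c["xyz"]); return o+d*((h-o[2])/d[...,2])[...,None]
def proj(c,p):
    q=(np.asarray(p)-np.array(c["xyz"]))@np.array(c["rotation"]); x,y=q[...,0]/q[...,2],q[...,1]/q[...,2]
    s=1+c["k1"]*(x*x+y*y); return np.stack([c["fx"]*x*s+c["cx"],c["fy"]*y*s+c["cy"]],-1)
E
python3 - <<'E'
from h import *
import pickle
for n in("side","top"):
    c=capture(n); cv2.imwrite(f"pics/{n}0.png",c["frame"]); pickle.dump(c,open(n+"0.pkl","wb")); print(n,c["xyz"],np.round(c["rotation"],3).tolist(),c["fx"],c["k1"])
s=sense();print({k:np.round(v,3).tolist() for k,v in s.items()})
E
```

```text
side [0.058158  0.763125  0.6391365] [[-0.841, -0.292, 0.457], [-0.542, 0.446, -0.713], [0.004, -0.846, -0.533]] 438.81246181855977 -0.011366299728304767
top [0.33964458 0.05703525 1.04145278] [[-0.007, -0.984, 0.176], [-1.0, 0.009, 0.01], [-0.012, -0.176, -0.984]] 436.6444791590131 0.02046569677991193
{'time_s': 0.1, 'joints': [-57.894, 22.086, 0.388, -0.023, -68.411, -14.817], 'joint_velocities': [-0.017, -0.147, 0.1, 0.076, 0.07, 0.017], 'effort': [-0.001, -39.169, 18.793, 4.232, 0.013, -0.0], 'tcp_pos': [0.186, -0.596, 0.236], 'ee_rot': [[-0.955, -0.297, -0.001], [-0.297, 0.955, 0.002], [0.0, 0.002, -1.0]], 'wrist_force': [0.847, -0.132, 0.625], 'moment': [0.016, -0.01, 0.012], 'gripper_force': 0.0, 'gripper_width': 1.0}
```

View pics/side0.png

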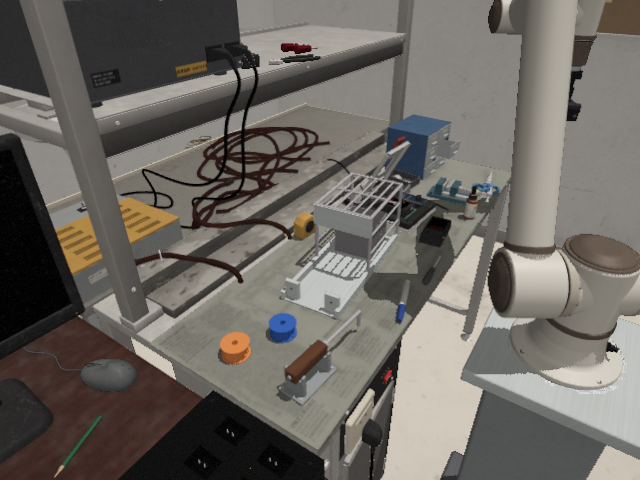

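View pics/top0.png

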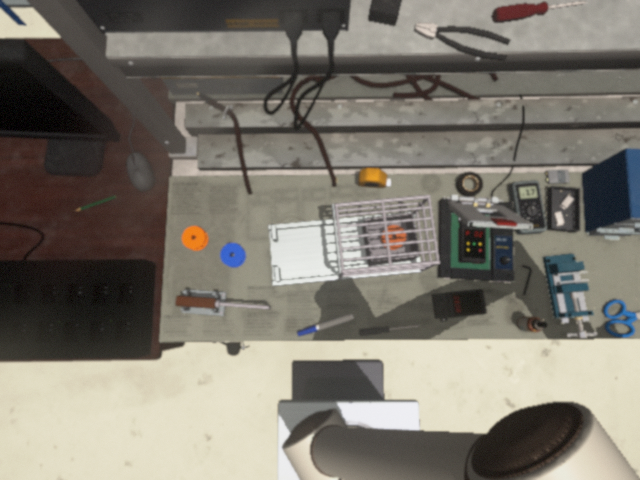

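The side view shows the rest with the hook at about (310,370), stops at (292,285) and (331,302), and the bin inside the rack at about (355,235). In the top view the handle is at (197,301), the rod ends at (268,305), the stops are at about (275,245) and (277,278), and the reel is at (395,237).

Run:
```python
from h import *
import pickle
c=pickle.load(open("top0.pkl","rb")); P=cloud(c)
cv2.imwrite("pics/top0z.png",cv2.resize(c["frame"][180:330,160:460],None,fx=2.6,fy=2.6,interpolation=cv2.INTER_CUBIC))
hsv=cv2.cvtColor(c["frame"],cv2.COLOR_BGR2HSV)
# handle: brown mask
roi=np.zeros((480,640),bool); roi[285:320,165:285]=1
m=(hsv[...,1]>110)&((hsv[...,0]<15)|(hsv[...,0]>170))&roi
vv,uu=np.nonzero(m); print("handle n",m.sum(),"z",np.nanpercentile(P[m][:,2],[5,50,95]))
q=onplane(c,uu,vv,.064)[:,:2].astype(np.float32); print("handle rect",cv2.minAreaRect(q))
# rod
z=P[...,2]
m2=roi&(z>.035)&(z<.075)&~m&(np.mgrid[0:480,0:640][1]>218)
print("rod n",m2.sum()); r=P[m2]; print(np.round(r[np.argsort(r[:,1])][::max(1,len(r)//15)],4))
# table/sill heights
for u,v in [(300,300),(200,270),(300,250),(310,265),(320,240)]: print(u,v,P[v,u])
roi=np.zeros((480,640),bool); roi[215:290,262:290]=1
m3=roi&(z>.035); ms=P[m3]; print("stops",len(ms)); 
n,l,st,ce=cv2.connectedComponentsWithStats(m3.astype(np.uint8))
for i in range(1,n):
    if st[i,4]>5: k=P[l==i]; print(st[i],k.min(0),k.max(0),k.mean(0))
```

```text
handle n 310 z [0.06094576 0.063885   0.06636802]
handle rect ((0.3746131658554077, 0.3398045003414154), (0.08296901732683182, 0.019258670508861542), 84.78082275390625)
rod n 189
[[0.3619 0.176  0.0363]
 [0.3638 0.1829 0.0538]
 [0.3638 0.1896 0.0538]
 [0.3661 0.1966 0.0523]
 [0.3596 0.2033 0.0513]
 [0.3618 0.2137 0.0567]
 [0.364  0.2206 0.0561]
 [0.3619 0.2272 0.0561]
 [0.3664 0.2343 0.0547]
 [0.3687 0.2434 0.0543]
 [0.3665 0.2498 0.0553]
 [0.3644 0.257  0.0527]
 [0.3666 0.265  0.0575]
 [0.3667 0.274  0.0574]
 [0.3711 0.2806 0.0584]
 [0.3758 0.2869 0.0514]]
300 300 [ 3.78486076e-01  1.09494605e-01 -1.04313950e-04]
200 270 [ 0.45204549  0.35016986 -0.00361153]
300 250 [ 0.49805714  0.10952599 -0.00061207]
310 265 [nan nan nan]
320 240 [0.52143412 0.06103062 0.00334772]
stops 141
[272 225   5  15  70] [0.51749314 0.16242544 0.0352633 ] [0.55030764 0.1725027  0.05247429] [0.53312408 0.16771458 0.04700812]
[275 267   6  15  71] [0.41999393 0.15383002 0.03500186] [0.45197268 0.1646159  0.05400371] [0.43623808 0.15938696 0.04665055]
```

View pics/top0z.png

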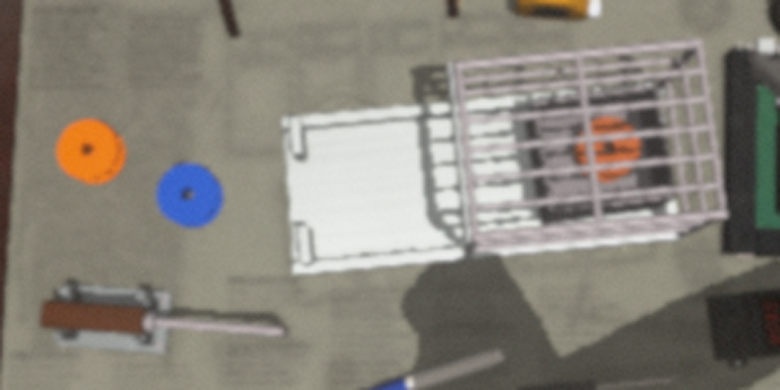

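The enlarged view shows the stops at (298,138) and (303,240), the bin rim from about u=530 to 675, the orange reel at (608,150), and the hook's rod tip at (283,330). Next I refine the rack and bin poses.

Run:
```python
from h import *
import pickle
for n in("top","side"):
    c=pickle.load(open(n+"0.pkl","rb")); P=cloud(c).reshape(-1,3); P=P[~np.isnan(P[:,0])]
    th=np.radians(5); ey=np.array([np.cos(th),np.sin(th)]); ex=np.array([np.sin(th),-np.cos(th)]); o=np.array([.497,.0241])
    R=np.c_[(P[:,:2]-o)@ex,(P[:,:2]-o)@ey,P[:,2]]*1e3
    def sel(x0,x1,y0,y1,z0,z1): return R[(R[:,0]>x0)&(R[:,0]<x1)&(R[:,1]>y0)&(R[:,1]<y1)&(R[:,2]>z0)&(R[:,2]<z1)]
    def rep(t,k): print(n,t,len(k),"min",np.round(np.percentile(k,2,0),1),"med",np.round(np.median(k,0),1),"max",np.round(np.percentile(k,98,0),1)) if len(k)>3 else print(n,t,len(k))
    rep("roof",sel(-30,240,-90,90,155,180)); rep("apron",sel(-20,20,-90,90,118,175))
    rep("stopA",sel(-160,-125,25,75,35,55)); rep("stopB",sel(-160,-125,-75,-25,35,55))
    rep("sill",sel(-120,-10,-50,50,-5,10))
    for s in(1,-1):
        k=sel(-120,-10,*sorted((s*50,s*85)),12,28); rep("kerb%d"%s,k)
        if len(k)>10: print("  slope deg",np.degrees(np.polyfit(k[:,0],k[:,1],1)[0]))
    rep("bin",sel(20,200,-60,60,60,95)); k=sel(40,200,-45,45,75,92); 
    print(np.round(k[np.argsort(k[:,0])][:12],1))
    rep("binfront",sel(40,100,-40,40,20,78)); rep("reel",sel(80,200,-45,45,25,45))
```

```text
top roof 2508 min [ -3.1 -70.8 162.8] med [9.730e+01 1.000e-01 1.668e+02] max [195.8  71.6 170.3]
top apron 541 min [ -4.2 -70.8 123.2] med [  2.7   0.4 166.4] max [ 19.   70.9 169.9]
top stopA 70 min [-145.3   33.1   38.3] med [-139.9   48.5   47.5] max [-135.5   65.3   51.9]
top stopB 71 min [-145.1  -64.9   36.4] med [-140.   -49.1   47. ] max [-135.6  -33.1   51.6]
top sill 1863 min [-117.8  -47.9   -1.6] med [-65.2  -0.9   2.4] max [-12.2  47.9   6.3]
top kerb1 226 min [-117.7   62.6   13.2] med [-64.3  67.1  20.1] max [-12.7  73.3  24.2]
  slope deg -0.1255889631645322
top kerb-1 220 min [-117.6  -71.5   15.3] med [-64.7 -66.5  20.4] max [-11.8 -61.2  24.1]
  slope deg 0.03168774523344248
top bin 505 min [ 69.5 -45.6  60.9] med [136.2  10.2  80.2] max [179.8  55.7  85. ]
[[68.6 44.6 83.7]
 [69.3 28.8 81.7]
 [69.5 32.9 84.3]
 [69.7 27.6 76.2]
 [69.8 31.5 79.5]
 [70.  35.5 82.4]
 [70.2 37.7 83.1]
 [70.3 19.3 83. ]
 [70.5 21.4 84. ]
 [70.8  3.4 82.7]
 [70.8 -0.4 78.3]
 [70.8  5.4 84.4]]
top binfront 79 min [ 69.2 -38.6  21.1] med [70.9  1.  50.5] max [72.6 38.5 76.1]
top reel 354 
[... 580 characters left out ...]
1  62.5  20.3] max [-11.8  70.6  23. ]
  slope deg -0.4044368915871624
side kerb-1 202 min [-118.5  -75.2   12.6] med [-69.2 -71.2  20.3] max [-12.4 -64.4  22.3]
  slope deg -0.2319208802360771
side bin 320 min [ 69.  -49.6  60.3] med [174.   -9.6  71.4] max [181.   51.4  83.6]
[[133.3 -44.5  83.3]
 [141.2 -44.1  82.1]
 [153.4 -44.7  81.9]
 [157.8 -42.9  82.1]
 [162.4 -43.8  83. ]
 [173.8 -22.9  77.8]
 [173.8 -44.7  83.5]
 [174.2  43.7  81.3]
 [174.4  23.4  83.4]
 [174.6  -7.9  85.4]
 [174.7  -2.6  77.9]
 [174.7  -8.4  76.4]]
side binfront 441 min [ 68.2 -37.2  21.1] med [71.3  0.2 42.3] max [74.8 38.2 63.8]
side reel 20 min [174.6 -18.8  26.4] med [178.  -12.4  38.2] max [180.7  -8.7  44.6]
```

Emit:
play_rows(
  steps=[
    {"dz":-50,"dx":0,"dy":0},
    {"dz":-30,"az":-6,"dx":-40},
    {"az":-6,"dx":-50},
    {"az":-6,"dx":-40,"dy":20},
    {"az":-6,"dx":-40,"dy":20},
    {"az":-6,"dx":-30,"dy":35},
  ],
)

```text
invalid input at $.steps[0]: expected keys ax, ay, az, dx, dy, dz, claw
```

Emit:
play_rows(
  steps=[
    {"ax":0,"ay":0,"az":0,"dx":0,"dy":0,"dz":-40,"claw":87},
    {"ax":0,"ay":0,"az":0,"dx":-16,"dy":17,"dz":-40,"claw":87},
    {"ax":0,"ay":0,"az":0,"dx":-32,"dy":34,"dz":0,"claw":87},
    {"ax":0,"ay":0,"az":0,"dx":-32,"dy":34,"dz":0,"claw":87},
    {"ax":0,"ay":0,"az":0,"dx":-32,"dy":34,"dz":0,"claw":87},
    {"ax":0,"ay":0,"az":0,"dx":-32,"dy":34,"dz":0,"claw":87},
    {"ax":0,"ay":0,"az":0,"dx":-32,"dy":34,"dz":0,"claw":87},
    {"ax":0,"ay":0,"az":0,"dx":-32,"dy":34,"dz":0,"claw":87},
    {"ax":0,"ay":0,"az":0,"dx":-32,"dy":34,"dz":0,"claw":87},
    {"ax":0,"ay":0,"az":0,"dx":-32,"dy":34,"dz":0,"claw":87},
    {"ax":0,"ay":0,"az":0,"dx":-32,"dy":34,"dz":0,"claw":87},
    {"ax":0,"ay":0,"az":0,"dx":-32,"dy":34,"dz":0,"claw":87},
    {"ax":0,"ay":0,"az":0,"dx":-32,"dy":34,"dz":0,"claw":87},
    {"ax":0,"ay":0,"az":0,"dx":-32,"dy":34,"dz":0,"claw":87},
  ],
)

```text
time_s: 1.5
tcp_pos: [0.4415, -0.0701, 0.3165]
ee_rot: [[-0.955, -0.298, 0.0], [-0.298, 0.955, 0.0], [-0.0, 0.0, -1.0]]
wrist_force: [0.6, 0.1, -0.2]
gripper_width: 0.999
gripper_force: 0.0
```

Emit:
play_rows(
  steps=[
    {"ax":0,"ay":0,"az":0,"dx":-5,"dy":44,"dz":0,"claw":87},
    {"ax":0,"ay":0,"az":0,"dx":-5,"dy":44,"dz":0,"claw":87},
    {"ax":0,"ay":0,"az":0,"dx":-5,"dy":44,"dz":0,"claw":87},
    {"ax":0,"ay":0,"az":0,"dx":-5,"dy":44,"dz":0,"claw":87},
    {"ax":0,"ay":0,"az":0,"dx":-5,"dy":44,"dz":0,"claw":87},
    {"ax":0,"ay":0,"az":0,"dx":-5,"dy":44,"dz":0,"claw":87},
    {"ax":0,"ay":0,"az":0,"dx":-5,"dy":44,"dz":0,"claw":87},
    {"ax":0,"ay":0,"az":-8.5,"dx":0,"dy":0,"dz":0,"claw":87},
    {"ax":0,"ay":0,"az":-8.5,"dx":0,"dy":0,"dz":0,"claw":87},
    {"ax":0,"ay":0,"az":-8.5,"dx":0,"dy":0,"dz":0,"claw":87},
    {"ax":0,"ay":0,"az":-8.5,"dx":0,"dy":0,"dz":0,"claw":87},
    {"ax":0,"ay":0,"az":-8.5,"dx":0,"dy":0,"dz":0,"claw":87},
    {"ax":0,"ay":0,"az":-8.5,"dx":0,"dy":0,"dz":0,"claw":87},
    {"ax":0,"ay":0,"az":-8.5,"dx":0,"dy":0,"dz":0,"claw":87},
    {"ax":0,"ay":0,"az":-8.5,"dx":0,"dy":0,"dz":0,"claw":87},
    {"ax":0,"ay":0,"az":0,"dx":0,"dy":0,"dz":0,"claw":87},
  ],
)

```text
time_s: 3.1
tcp_pos: [0.383, 0.2323, 0.3162]
ee_rot: [[-0.082, -0.997, -0.001], [-0.997, 0.082, -0.0], [0.001, 0.001, -1.0]]
wrist_force: [-0.3, -0.9, 0.2]
gripper_width: 0.996
gripper_force: 0.0
```

Run:
```python
from h import *
import pickle
c=capture("wrist"); pickle.dump(c,open("w1.pkl","wb")); cv2.imwrite("pics/w1.png",c["frame"]); print(c["xyz"],np.round(c["rotation"],3).tolist())
P=cloud(c); hsv=cv2.cvtColor(c["frame"],cv2.COLOR_BGR2HSV); z=P[...,2]
m=(hsv[...,1]>110)&((hsv[...,0]<15)|(hsv[...,0]>170))&(z>.055)&(z<.075)
n,l,st,_=cv2.connectedComponentsWithStats(m.astype(np.uint8)); i=1+np.argmax(st[1:,4]); k=P[l==i]
print(st[i],k.mean(0),cv2.minAreaRect(k[:,:2].astype(np.float32)),np.percentile(k[:,2],[5,50,95]))
m=(z>.045)&(z<.065)&(P[...,1]<.285)&(P[...,1]>.16)&(abs(P[...,0]-.365)<.03); r=P[m]; print("rod",len(r))
if len(r)>20:
  f=np.polyfit(r[:,1],r[:,0],1); print(f,np.degrees(np.arctan(f[0])),r[:,1].min(),r[:,1].max(),np.median(r[:,2]))
```

```text
[0.37853082 0.16362298 0.46357123] [[-0.997, 0.08, 0.02], [0.082, 0.966, 0.243], [0.0, 0.244, -0.97]]
[327 263  18  33 537] [0.37262196 0.31268724 0.06260584] ((0.372617244720459, 0.31319957971572876), (0.042579472064971924, 0.02150738798081875), 85.64067077636719) [0.06104165 0.06261808 0.0639559 ]
rod 622
[0.08339481 0.34670885] 4.767139953318503 0.17315435365043447 0.2848234634210893 0.05414379056191085
```

View pics/w1.png

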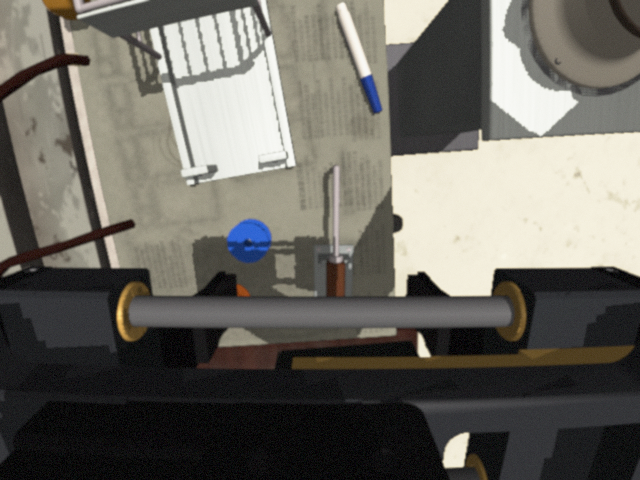

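The wrist view shows the rod from (336,165) to (336,258), the handle at (336,280) below it, and both stops at (197,173) and (273,158). The hook axis is at 4.8°, which matches the current tool yaw.

Emit:
play_rows(
  steps=[
    {"ax":0,"ay":0,"az":0,"dx":-35,"dy":5.6,"dz":20,"claw":60},
    {"ax":0,"ay":0,"az":0,"dx":-35,"dy":5.6,"dz":30,"claw":60},
    {"ax":0,"ay":0,"az":0,"dx":-35.2,"dy":5.6,"dz":30,"claw":60},
    {"ax":0,"ay":0,"az":0,"dx":0,"dy":0,"dz":45,"claw":60},
    {"ax":0,"ay":0,"az":0,"dx":0,"dy":0,"dz":45,"claw":60},
    {"ax":0,"ay":0,"az":0,"dx":0,"dy":0,"dz":35,"claw":60},
    {"ax":0,"ay":0,"az":0,"dx":0,"dy":0,"dz":0,"claw":60},
    {"ax":0,"ay":0,"az":0,"dx":0,"dy":0,"dz":0,"claw":60},
  ],
)

```text
time_s: 3.95
tcp_pos: [0.3756, 0.339, 0.112]
ee_rot: [[-0.083, -0.997, 0.0], [-0.997, 0.083, -0.001], [0.001, -0.0, -1.0]]
wrist_force: [0.8, -0.2, 1.0]
gripper_width: 0.692
gripper_force: 0.0
```

Run:
```python
from h import *
s=sense();print({k:np.round(s[k],4).tolist() for k in("tcp_pos","ee_rot","joints","wrist_force","moment")})
for n in("top","side"):
    c=capture(n); f=c["frame"]; cv2.imwrite(f"pics/{n}1.png",f)
    p=proj(c,np.array([.375,.3385,.05])).astype(int); print(n,p); 
    if n=="side": cv2.imwrite("pics/s1z.png",cv2.resize(f[max(0,p[1]-70):p[1]+70,p[0]-90:p[0]+90],None,fx=4,fy=4,interpolation=cv2.INTER_CUBIC))
```

```text
{'tcp_pos': [0.3756, 0.339, 0.112], 'ee_rot': [[-0.083, -0.9965, 0.0004], [-0.9965, 0.083, -0.0007], [0.0006, -0.0005, -1.0]], 'joints': [60.5042, 18.2, -25.7728, 0.0565, -46.0477, -65.307], 'wrist_force': [0.8275, -0.1669, 1.0436], 'moment': [0.1108, 0.0735, -0.0092]}
top [197 301]
side [305 361]
```

View pics/s1z.png

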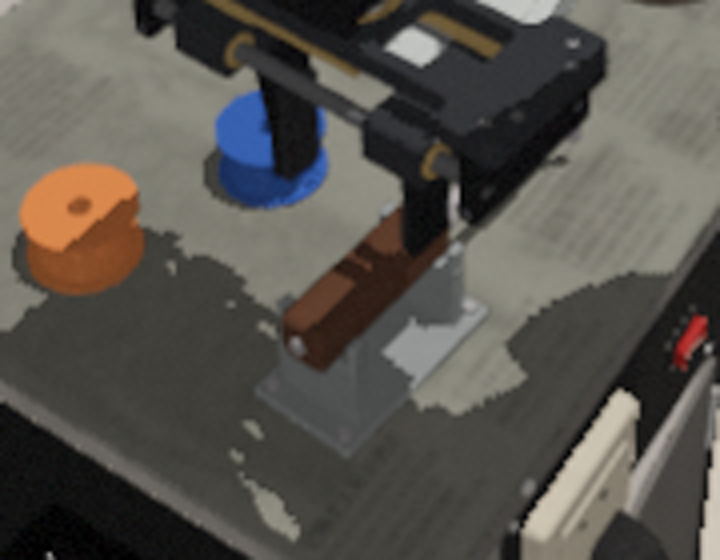

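The fingers are above the handle's middle, one on each side, and in line with it. The forks are clear, so I go down and grip.

Emit:
play_rows(
  steps=[
    {"ax":0,"ay":0,"az":0,"dx":0,"dy":0,"dz":30,"claw":60},
    {"ax":0,"ay":0,"az":0,"dx":0,"dy":0,"dz":25,"claw":60},
    {"ax":0,"ay":0,"az":0,"dx":0,"dy":0,"dz":10,"claw":60},
    {"ax":0,"ay":0,"az":0,"dx":0,"dy":0,"dz":0,"claw":60},
    {"ax":0,"ay":0,"az":0,"dx":0,"dy":0,"dz":0,"claw":30},
    {"ax":0,"ay":0,"az":0,"dx":0,"dy":0,"dz":0,"claw":30},
    {"ax":0,"ay":0,"az":0,"dx":0,"dy":0,"dz":0,"claw":20},
    {"ax":0,"ay":0,"az":0,"dx":0,"dy":0,"dz":0,"claw":15},
    {"ax":0,"ay":0,"az":0,"dx":0,"dy":0,"dz":0,"claw":15},
    {"ax":0,"ay":0,"az":0,"dx":0,"dy":0,"dz":0,"claw":15},
  ],
)

```text
time_s: 5.05
tcp_pos: [0.3751, 0.3387, 0.0468]
ee_rot: [[-0.082, -0.997, 0.0], [-0.997, 0.082, 0.0], [-0.0, -0.0, -1.0]]
wrist_force: [-0.9, 0.7, 1.6]
gripper_width: 0.273
gripper_force: 30.0
```

Emit:
play_rows(
  steps=[
    {"ax":0,"ay":0,"az":0,"dx":0,"dy":0,"dz":-15,"claw":15},
    {"ax":0,"ay":0,"az":0,"dx":0,"dy":0,"dz":-30,"claw":15},
    {"ax":0,"ay":0,"az":0,"dx":0,"dy":0,"dz":-30,"claw":15},
    {"ax":0,"ay":0,"az":0,"dx":0,"dy":0,"dz":-20,"claw":15},
    {"ax":0,"ay":0,"az":0,"dx":0,"dy":0,"dz":0,"claw":15},
    {"ax":0,"ay":0,"az":0,"dx":0,"dy":0,"dz":0,"claw":15},
  ],
)

```text
time_s: 5.65
tcp_pos: [0.3747, 0.3383, 0.141]
ee_rot: [[-0.083, -0.997, -0.001], [-0.997, 0.083, -0.0], [0.0, 0.001, -1.0]]
wrist_force: [0.2, -0.0, -1.8]
gripper_width: 0.279
gripper_force: 30.0
```

```bash
cat > plan.py <<'E'
from h import *
from scipy.spatial.transform import Rotation as Ro
th=np.radians(5.0); ex=np.array([np.sin(th),-np.cos(th),0]); ey=np.array([np.cos(th),np.sin(th),0]); ez=np.array([0,0,1.]); O=np.array([.497,.0241,0])
def pose(xh,zh,t,y=0.):
    r=np.radians(t); X=ex*np.cos(r)+ez*np.sin(r); Z=ex*np.sin(r)-ez*np.cos(r); Y=np.cross(Z,X)
    return O+(ex*xh+ey*y+ez*zh)/1e3+.005*Z, np.c_[X,Y,Z]
def tip(xt,low,t,y=0.):
    r=np.radians(t); s,c=np.sin(r),np.cos(r); return pose(xt-160*c-35*s, low+4-160*s+35*c, t,y)
def now():
    s=sense(); p=np.array(s["tcp_pos"]);R=np.array(s["ee_rot"]); h=p-.005*R[:,2]-O; t=np.degrees(np.arcsin(R[2,0])); tp=h+.16*R[:,0]+.035*R[:,2]
    print("t",round(t,2),"yaw",round(np.degrees(np.arctan2(-R[0,0],-R[1,0])),2),"handle",np.round([h@ex*1e3,h@ey*1e3,h[2]*1e3],1),"tip",np.round([tp@ex*1e3,tp@ey*1e3,tp[2]*1e3-4],1),"F",np.round(s["wrist_force"],1),"M",np.round(s["moment"],2),"w",round(s["gripper_width"],3),s["time_s"])
    return p,R
def rows(ws,start=None):
    p,R=start or now()
    for q,Q in ws:
        d=R.T@(q-p)*1e3; a=Ro.from_matrix(R.T@Q).as_rotvec(degrees=True); n=max(np.linalg.norm(d)/50,np.linalg.norm(a)/8.5)
        print("d",np.round(d,1),"a",np.round(a,2),"minrows %.1f"%n); p,R=q,Q
E
python3 - <<'E'
from plan import *
rows([pose(-190,115,0),pose(-190,100,0),tip(50,61,0),tip(52,68,7.5),tip(55,75,15),tip(57,83,22.5),tip(58,90,30),tip(88,90,30)])
E
```

```text
t 0.01 yaw 4.74 handle [-323.6  -94.4  146. ] tip [-165.9 -121.5  107.1] F [ 0.2 -0.  -1.8] M [0.09 0.14 0.04] w 0.279 5.65
d [ 115.7 -115.7   31. ] a [ 0.05 -0.01 -9.74] minrows 3.3
d [ 0.  0. 15.] a [0. 0. 0.] minrows 0.3
d [80. -0.  0.] a [0. 0. 0.] minrows 1.6
d [-0.5 -0.  14.1] a [ 0.   7.5 -0. ] minrows 0.9
d [ 1.3  0.  14.6] a [-0.   7.5 -0. ] minrows 0.9
d [ 1.5  0.  13.9] a [ 0.   7.5 -0. ] minrows 0.9
d [ 1.1 -0.  15.1] a [-0.   7.5  0. ] minrows 0.9
d [26. -0. 15.] a [0. 0. 0.] minrows 0.6
```

Emit:
play_rows(
  steps=[
    {"ax":0,"ay":0,"az":0,"dx":20,"dy":-30,"dz":0,"claw":15},
    {"ax":0,"ay":0,"az":0,"dx":24,"dy":-30,"dz":0,"claw":15},
    {"ax":0,"ay":0,"az":0,"dx":24,"dy":-30,"dz":10,"claw":15},
    {"ax":0,"ay":0,"az":0,"dx":24,"dy":-25.7,"dz":10,"claw":15},
    {"ax":0,"ay":0,"az":0,"dx":23.7,"dy":0,"dz":11,"claw":15},
    {"ax":0,"ay":0,"az":-4.87,"dx":0,"dy":0,"dz":0,"claw":15},
    {"ax":0,"ay":0,"az":-4.87,"dx":0,"dy":0,"dz":0,"claw":15},
    {"ax":0,"ay":0,"az":0,"dx":0,"dy":0,"dz":10,"claw":15},
    {"ax":0,"ay":0,"az":0,"dx":0,"dy":0,"dz":0,"claw":15},
    {"ax":0,"ay":0,"az":0,"dx":0,"dy":0,"dz":0,"claw":15},
  ],
)

```text
time_s: 6.65
tcp_pos: [0.4803, 0.2135, 0.0993]
ee_rot: [[0.087, -0.996, -0.002], [-0.996, -0.087, -0.002], [0.002, 0.002, -1.0]]
wrist_force: [0.1, 0.5, -1.6]
gripper_width: 0.269
gripper_force: 30.0
```

Run:
```python
from plan import *
p,R=now()
c=capture("side"); cv2.imwrite("pics/s2.png",cv2.resize(c["frame"][130:370,230:450],None,fx=2.4,fy=2.4))
# check the hook in hand from both views: cloud in the tool frame
for n in("side","top","wrist"):
    c=capture(n); P=cloud(c).reshape(-1,3); P=P[~np.isnan(P[:,0])]; H=((P-p)@R)*1e3; H[:,1]*=-1; H[:,2]=-H[:,2]-5
    k=H[(H[:,0]>60)&(H[:,0]<158)&(abs(H[:,1])<20)&(abs(H[:,2])<20)]
    if len(k)>20: print(n,len(k),"rod y,z at x: slope",np.round(np.degrees(np.polyfit(k[:,0],k[:,1],1)[0]),2),np.round(np.degrees(np.polyfit(k[:,0],k[:,2],1)[0]),2),"med",np.round(np.median(k,0),1))
    k=H[(H[:,0]>60)&(H[:,0]<185)&(abs(H[:,1])<12)&(abs(H[:,2])<12)]; print(" end",np.round(np.percentile(k[:,0],[90,99]),1) if len(k) else None)
    k=H[(H[:,0]>140)&(H[:,0]<180)&(abs(H[:,1])<15)&(H[:,2]<-12)&(H[:,2]>-50)]; print(" tip",len(k),np.round(k.min(0),1) if len(k) else None,np.round(np.median(k,0),1) if len(k) else None)
```

```text
t 0.09 yaw -4.97 handle [-190.2   -0.2  104.3] tip [-30.1  -0.3  65.5] F [ 0.1  0.5 -1.6] M [0.05 0.11 0.06] w 0.269 6.65
 end [158. 160.]
 tip 0 None None
top 170 rod y,z at x: slope -0.39 -1.07 med [109.9   0.5   3.3]
 end [153.3 162. ]
 tip 7 [155.4  -2.6 -37.8] [159.7  -1.6 -21. ]
wrist 3595 rod y,z at x: slope 0.26 -0.22 med [95.4  1.2  3.7]
 end [120.7 126.1]
 tip 0 None None
```

View pics/s2.png

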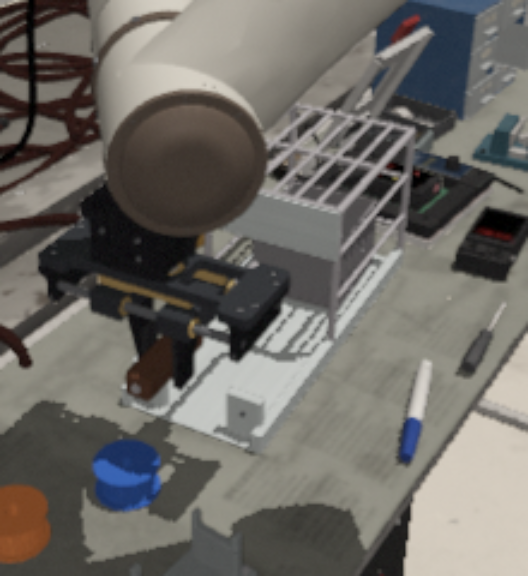

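The side view shows the hook held level in front of the mouth with the handle over the stop gap, and the bin front well inside under the apron. I go in level, then tilt.

Emit:
play_rows(
  steps=[
    {"ax":0,"ay":0,"az":0,"dx":10,"dy":0,"dz":4.5,"claw":15},
    {"ax":0,"ay":0,"az":0,"dx":20,"dy":0,"dz":0,"claw":15},
    {"ax":0,"ay":0,"az":0,"dx":20,"dy":0,"dz":0,"claw":15},
    {"ax":0,"ay":0,"az":0,"dx":20,"dy":0,"dz":0,"claw":15},
    {"ax":0,"ay":0,"az":0,"dx":10,"dy":0,"dz":0,"claw":15},
    {"ax":0,"ay":0,"az":0,"dx":0,"dy":0,"dz":0,"claw":15},
    {"ax":0,"ay":3.75,"az":0,"dx":-0.3,"dy":0,"dz":7,"claw":15},
    {"ax":0,"ay":3.75,"az":0,"dx":0,"dy":0,"dz":7,"claw":15},
    {"ax":0,"ay":0,"az":0,"dx":0,"dy":0,"dz":0,"claw":15},
    {"ax":0,"ay":0,"az":0,"dx":0,"dy":0,"dz":0,"claw":15},
  ],
)

```text
time_s: 7.85
tcp_pos: [0.4878, 0.1347, 0.0819]
ee_rot: [[0.088, -0.996, 0.011], [-0.988, -0.089, -0.129], [0.129, 0.0, -0.992]]
wrist_force: [0.4, 0.1, -1.8]
gripper_width: 0.271
gripper_force: 30.0
```

Run:
```python
from plan import *
rows([tip(55,75,15),tip(57,83,22.5),tip(58,90,30),tip(88,90,30)])
```

```text
t 7.43 yaw -5.1 handle [-111.6    0.5   86.9] tip [51.5  0.7 68.9] F [ 0.4  0.1 -1.8] M [0.33 0.15 0.04] w 0.271 7.85
d [ 1.7  0.5 15.7] a [0.01 7.57 0.1 ] minrows 0.9
d [ 1.5  0.  13.9] a [ 0.   7.5 -0. ] minrows 0.9
d [ 1.1 -0.  15.1] a [-0.   7.5  0. ] minrows 0.9
d [26. -0. 15.] a [0. 0. 0.] minrows 0.6
```

Emit:
play_rows(
  steps=[
    {"ax":0,"ay":3.8,"az":0.05,"dx":0.5,"dy":0.2,"dz":8,"claw":15},
    {"ax":0,"ay":3.77,"az":0,"dx":1,"dy":0,"dz":7.7,"claw":15},
    {"ax":0,"ay":3.75,"az":0,"dx":0.5,"dy":0,"dz":7,"claw":15},
    {"ax":0,"ay":3.75,"az":0,"dx":1,"dy":0,"dz":7,"claw":15},
    {"ax":0,"ay":3.75,"az":0,"dx":0.3,"dy":0,"dz":7.5,"claw":15},
    {"ax":0,"ay":3.75,"az":0,"dx":0.8,"dy":0,"dz":7.5,"claw":15},
    {"ax":0,"ay":0,"az":0,"dx":0,"dy":0,"dz":0,"claw":15},
    {"ax":0,"ay":0,"az":0,"dx":0,"dy":0,"dz":0,"claw":15},
  ],
)

```text
time_s: 8.65
tcp_pos: [0.4896, 0.1177, 0.0409]
ee_rot: [[0.075, -0.996, 0.043], [-0.863, -0.086, -0.497], [0.499, -0.0, -0.867]]
wrist_force: [-1.4, -0.3, -1.3]
gripper_width: 0.276
gripper_force: 30.0
```

Run:
```python
from plan import *
rows([tip(89,90,30)])
c=capture("wrist"); cv2.imwrite("pics/w3.png",c["frame"]); P=cloud(c).reshape(-1,3)
c=capture("top"); cv2.imwrite("pics/t3.png",cv2.resize(c["frame"][190:300,320:460],None,fx=5,fy=5,interpolation=cv2.INTER_CUBIC))
k=lambda P:np.c_[(P-O)@ex,(P-O)@ey,(P-O)@ez]*1e3
Q=cloud(c).reshape(-1,3); Q=k(Q[~np.isnan(Q[:,0])])
b=Q[(Q[:,0]>20)&(Q[:,0]<85)&(abs(Q[:,1])<45)&(Q[:,2]>65)&(Q[:,2]<92)]; print("bin front rim",len(b),np.round(np.percentile(b,[5,50],0),1))
b=Q[(Q[:,0]>5)&(Q[:,0]<85)&(abs(Q[:,1])<10)&(Q[:,2]>93)&(Q[:,2]<150)]; print("hook",len(b),np.round(b[np.argsort(b[:,0])][::max(1,len(b)//8)],0).tolist())
```

```text
t 29.93 yaw -4.94 handle [-96.3   0.7  45.2] tip [59.8  0.6 90.7] F [-1.4 -0.3 -1.3] M [ 1.31  0.23 -0.01] w 0.276 8.65
d [24.9  0.7 15.4] a [ 0.    0.07 -0.05] minrows 0.6
bin front rim 84 [[ 69.6 -43.3  68.4]
 [ 72.2  -0.9  81.4]]
hook 89 [[11.0, -2.0, 112.0], [16.0, 3.0, 113.0], [22.0, 5.0, 116.0], [28.0, -1.0, 118.0], [34.0, -0.0, 123.0], [40.0, 1.0, 128.0], [47.0, -1.0, 120.0], [55.0, -1.0, 107.0], [62.0, 1.0, 99.0]]
```

View pics/t3.png

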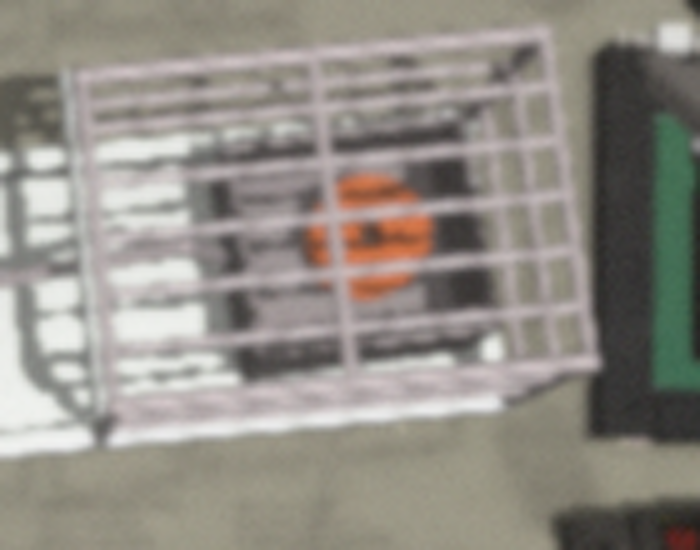

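The top view and cloud show the rod going under the apron and the tip held at about x=60, z=91, just before the bin's front rim (x≈70.5). The reel is at (370,235) in the crop, and the tip's path is clear.

Emit:
play_rows(
  steps=[
    {"ax":0,"ay":0,"az":0,"dx":6,"dy":0.2,"dz":3.7,"claw":15},
    {"ax":0,"ay":0,"az":0,"dx":6.5,"dy":0.2,"dz":4,"claw":15},
    {"ax":0,"ay":0,"az":0,"dx":6.5,"dy":0.2,"dz":4,"claw":15},
    {"ax":0,"ay":0,"az":0,"dx":6,"dy":0.1,"dz":3.7,"claw":15},
    {"ax":0,"ay":0,"az":0,"dx":0,"dy":0,"dz":0,"claw":15},
    {"ax":0,"ay":0,"az":0,"dx":0,"dy":0,"dz":0,"claw":15},
  ],
)

```text
time_s: 9.35
tcp_pos: [0.4912, 0.0877, 0.04]
ee_rot: [[0.075, -0.996, 0.043], [-0.862, -0.086, -0.499], [0.501, -0.0, -0.866]]
wrist_force: [-0.2, 0.4, -1.7]
gripper_width: 0.271
gripper_force: 30.0
```

Run:
```python
from plan import *
rows([tip(90,82,27),tip(90,74,23),tip(90,68,17),tip(90,61,11),tip(90,57,5),tip(89,53,0)])
```

```text
t 30.06 yaw -4.95 handle [-66.4  -0.3  44.3] tip [89.6 -0.4 90.1] F [-0.2  0.4 -1.7] M [1.31 0.18 0.06] w 0.271 9.35
d [-1.9 -0.3 -1.3] a [ 0.01 -3.06 -0.04] minrows 0.4
d [-1.1  0.  -4. ] a [ 0. -4. -0.] minrows 0.5
d [  1.7  -0.  -11. ] a [-0. -6. -0.] minrows 0.7
d [ 2.   0.  -9.9] a [ 0. -6.  0.] minrows 0.7
d [  3.2  -0.  -12.6] a [-0. -6.  0.] minrows 0.7
d [ 1.9 -0.  -9.9] a [-0. -5. -0.] minrows 0.6
```

Emit:
play_rows(
  steps=[
    {"ax":0,"ay":-3.06,"az":0,"dx":-1.9,"dy":-0.3,"dz":-1.3,"claw":15},
    {"ax":0,"ay":-4,"az":0,"dx":-1.1,"dy":0,"dz":-4,"claw":15},
    {"ax":0,"ay":-3,"az":0,"dx":0.7,"dy":0,"dz":-5.5,"claw":15},
    {"ax":0,"ay":-3,"az":0,"dx":1,"dy":0,"dz":-5.5,"claw":15},
    {"ax":0,"ay":-3,"az":0,"dx":1,"dy":0,"dz":-5,"claw":15},
    {"ax":0,"ay":-3,"az":0,"dx":1,"dy":0,"dz":-5,"claw":15},
    {"ax":0,"ay":0,"az":0,"dx":0,"dy":0,"dz":0,"claw":15},
    {"ax":0,"ay":0,"az":0,"dx":0,"dy":0,"dz":0,"claw":15},
  ],
)

```text
time_s: 10.15
tcp_pos: [0.4908, 0.0963, 0.0642]
ee_rot: [[0.085, -0.996, 0.017], [-0.978, -0.087, -0.191], [0.192, -0.0, -0.981]]
wrist_force: [-0.4, 0.5, -1.3]
gripper_width: 0.273
gripper_force: 30.0
```

Run:
```python
from plan import *
rows([tip(90,57,5),tip(89,53,0)])
```

```text
t 11.07 yaw -4.97 handle [-73.4   0.1  69.1] tip [90.3  0.1 61.5] F [-0.4  0.5 -1.3] M [0.57 0.13 0.  ] w 0.273 10.15
d [  2.9   0.1 -12.4] a [-0.02 -6.07 -0.02] minrows 0.7
d [ 1.9 -0.  -9.9] a [-0. -5. -0.] minrows 0.6
```

Emit:
play_rows(
  steps=[
    {"ax":0,"ay":-3.05,"az":0,"dx":1.2,"dy":0,"dz":-6.2,"claw":15},
    {"ax":0,"ay":-3,"az":0,"dx":1.7,"dy":0,"dz":-6.2,"claw":15},
    {"ax":0,"ay":-2.5,"az":0,"dx":0.7,"dy":0,"dz":-5,"claw":15},
    {"ax":0,"ay":-2.5,"az":0,"dx":1.2,"dy":0,"dz":-5,"claw":15},
    {"ax":0,"ay":-2,"az":0,"dx":0,"dy":0,"dz":-5,"claw":15},
    {"ax":0,"ay":0,"az":0,"dx":0,"dy":0,"dz":0,"claw":15},
    {"ax":0,"ay":0,"az":0,"dx":0,"dy":0,"dz":0,"claw":15},
  ],
)

```text
time_s: 10.85
tcp_pos: [0.4905, 0.0941, 0.0914]
ee_rot: [[0.087, -0.996, -0.004], [-0.996, -0.087, 0.034], [-0.034, 0.001, -0.999]]
wrist_force: [0.7, -0.4, -1.5]
gripper_width: 0.271
gripper_force: 30.0
```

Run:
```python
from plan import *
now()
```

```text
t -1.93 yaw -4.99 handle [-70.1  -0.4  96.4] tip [88.6 -0.4 52. ] F [ 0.7 -0.4 -1.5] M [-0.04  0.1  -0.05] w 0.271 10.85
```

Emit:
play_rows(
  steps=[
    {"ax":0,"ay":0,"az":0,"dx":-3,"dy":0,"dz":0.1,"claw":15},
    {"ax":0,"ay":0,"az":0,"dx":-3,"dy":0,"dz":0.1,"claw":15},
    {"ax":0,"ay":0,"az":0,"dx":-2,"dy":0,"dz":0.1,"claw":15},
    {"ax":0,"ay":0,"az":0,"dx":-2,"dy":0,"dz":0.1,"claw":15},
    {"ax":0,"ay":0,"az":0,"dx":-2,"dy":0,"dz":0.1,"claw":15},
    {"ax":0,"ay":0,"az":0,"dx":-2,"dy":0,"dz":0.1,"claw":15},
    {"ax":0,"ay":0,"az":0,"dx":-3,"dy":0,"dz":0.1,"claw":15},
    {"ax":0,"ay":0,"az":0,"dx":-4,"dy":0,"dz":0.1,"claw":15},
    {"ax":0,"ay":0,"az":0,"dx":-5,"dy":0,"dz":0.2,"claw":15},
    {"ax":0,"ay":0,"az":0,"dx":-5,"dy":0,"dz":0.2,"claw":15},
  ],
)

```text
time_s: 11.85
tcp_pos: [0.4881, 0.1255, 0.0918]
ee_rot: [[0.087, -0.996, -0.003], [-0.996, -0.087, 0.035], [-0.036, 0.0, -0.999]]
wrist_force: [0.6, -3.2, -2.4]
gripper_width: 0.274
gripper_force: 30.0
```

```bash
cat > chk.py <<'E'
from plan import *
def binchk(view="top",x0=-150,x1=85):
    c=capture(view); P=cloud(c).reshape(-1,3); ok=~np.isnan(P[:,0]); C=c["frame"].reshape(-1,3)[ok].astype(int); P=P[ok]-O; Q=np.c_[P@ex,P@ey,P@ez]*1e3
    g=(C.max(1)-C.min(1)<35)
    b=Q[g&(Q[:,0]>x0)&(Q[:,0]<x1)&(abs(Q[:,1])<47)&(abs(Q[:,1])>12)&(Q[:,2]>72)&(Q[:,2]<90)]
    for lo,hi in((-47,-30),(-30,-12),(12,30),(30,47)):
        k=b[(b[:,1]>lo)&(b[:,1]<hi)]
        if len(k)>4: print(view,(lo,hi),len(k),"front rim x",np.round(np.percentile(k[:,0],[3,10,20]),1),"z",np.round(np.percentile(k[:,2],[10,50,90]),1))
    o=(C[:,2]>150)&(C[:,0]<90)&(abs(Q[:,1])<50)&(Q[:,0]>-150)&(Q[:,0]<200)
    if o.sum()>5: print("reel",np.round(np.median(Q[o],0),1),o.sum())
    return c
E
python3 - <<'E'
from chk import *
now(); binchk("top"); binchk("side")
E
```

```text
t -2.04 yaw -4.97 handle [-1.016e+02 -1.000e-01  9.680e+01] tip [57.  -0.1 52.2] F [ 0.6 -3.2 -2.4] M [-0.92 -0.05  0.08] w 0.274 11.85
top (-47, -30) 44 front rim x [49.9 51.5 52.8] z [76.4 81.7 84.6]
top (-30, -12) 19 front rim x [48.9 49.  49.3] z [77.7 81.  83.5]
top (12, 30) 12 front rim x [48.3 48.4 48.8] z [79.7 81.1 85.1]
top (30, 47) 12 front rim x [48.5 48.5 48.8] z [79.3 82.5 84.6]
reel [110.1   8.5  35. ] 136
side (-30, -12) 41 front rim x [-114.5 -113.8 -112.7] z [79.9 85.4 88.7]
```

Emit:
play_rows(
  steps=[
    {"ax":0,"ay":0,"az":0,"dx":-5,"dy":0,"dz":0.2,"claw":15},
    {"ax":0,"ay":0,"az":0,"dx":-6,"dy":0,"dz":0.2,"claw":15},
    {"ax":0,"ay":0,"az":0,"dx":-7,"dy":0,"dz":0.25,"claw":15},
    {"ax":0,"ay":0,"az":0,"dx":-8,"dy":0,"dz":0.3,"claw":15},
    {"ax":0,"ay":0,"az":0,"dx":-8,"dy":0,"dz":0.3,"claw":15},
    {"ax":0,"ay":0,"az":0,"dx":-8,"dy":0,"dz":0.3,"claw":15},
    {"ax":0,"ay":0,"az":0,"dx":-8,"dy":0,"dz":0.3,"claw":15},
    {"ax":0,"ay":0,"az":0,"dx":-8,"dy":0,"dz":0.3,"claw":15},
    {"ax":0,"ay":0,"az":0,"dx":-8,"dy":0,"dz":0.3,"claw":15},
    {"ax":0,"ay":0,"az":0,"dx":-8,"dy":0,"dz":0.3,"claw":15},
    {"ax":0,"ay":0,"az":0,"dx":-8,"dy":0,"dz":0.3,"claw":15},
    {"ax":0,"ay":0,"az":0,"dx":-7,"dy":0,"dz":0.25,"claw":15},
    {"ax":0,"ay":0,"az":0,"dx":-6,"dy":0,"dz":0.2,"claw":15},
    {"ax":0,"ay":0,"az":0,"dx":-5,"dy":0,"dz":0.2,"claw":15},
  ],
)

```text
time_s: 13.35
tcp_pos: [0.4794, 0.2253, 0.0917]
ee_rot: [[0.087, -0.996, -0.003], [-0.996, -0.087, 0.035], [-0.036, -0.0, -0.999]]
wrist_force: [0.9, -3.6, -1.9]
gripper_width: 0.271
gripper_force: 30.0
```

Run:
```python
from chk import *
now(); binchk("top")
```

```text
t -2.04 yaw -4.99 handle [-201.8    0.    96.7] tip [-43.2  -0.   52. ] F [ 0.9 -3.6 -1.9] M [-1.01 -0.06  0.01] w 0.271 13.35
top (-47, -30) 76 front rim x [-51.8 -50.  -47.9] z [78.7 81.9 84.1]
top (-30, -12) 30 front rim x [-51.6 -50.7 -50.1] z [77.2 82.  84. ]
top (12, 30) 27 front rim x [-50.1 -49.4 -48.6] z [76.  81.7 83.4]
top (30, 47) 43 front rim x [-49.4 -48.7 -47.1] z [75.3 80.9 84.6]
reel [24.6  7.  35. ] 131
```

Emit:
play_rows(
  steps=[
    {"ax":0,"ay":0,"az":0,"dx":-6,"dy":0,"dz":0.2,"claw":15},
    {"ax":0,"ay":0,"az":0,"dx":-8,"dy":0,"dz":0.3,"claw":15},
    {"ax":0,"ay":0,"az":0,"dx":-8,"dy":0,"dz":0.3,"claw":15},
    {"ax":0,"ay":0,"az":0,"dx":-8,"dy":0,"dz":0.3,"claw":15},
    {"ax":0,"ay":0,"az":0,"dx":-8,"dy":0,"dz":0.3,"claw":15},
    {"ax":0,"ay":0,"az":0,"dx":-8,"dy":0,"dz":0.3,"claw":15},
    {"ax":0,"ay":0,"az":0,"dx":-8,"dy":0,"dz":0.3,"claw":15},
    {"ax":0,"ay":0,"az":0,"dx":-7,"dy":0,"dz":0.25,"claw":15},
    {"ax":0,"ay":0,"az":0,"dx":-5,"dy":0,"dz":0.2,"claw":15},
    {"ax":0,"ay":0,"az":0,"dx":-4,"dy":0,"dz":0.1,"claw":15},
    {"ax":0,"ay":0,"az":0,"dx":-3,"dy":0,"dz":0.1,"claw":15},
    {"ax":0,"ay":0,"az":0,"dx":-2,"dy":0,"dz":0.1,"claw":15},
  ],
)

```text
time_s: 14.6
tcp_pos: [0.4729, 0.2997, 0.0916]
ee_rot: [[0.087, -0.996, -0.003], [-0.996, -0.087, 0.035], [-0.036, -0.0, -0.999]]
wrist_force: [0.1, -3.1, -1.6]
gripper_width: 0.272
gripper_force: 30.0
```

Run:
```python
from chk import *
now(); binchk("top")
```

```text
t -2.04 yaw -4.98 handle [-276.5    0.    96.6] tip [-117.8   -0.    52. ] F [ 0.1 -3.1 -1.6] M [-1.1   0.01  0.03] w 0.272 14.6
top (-47, -30) 68 front rim x [-127.3 -125.8 -124. ] z [79.3 82.2 85. ]
top (-30, -12) 30 front rim x [-126.2 -125.8 -125.2] z [80.5 82.  84.1]
top (12, 30) 32 front rim x [-125.  -124.3 -123.9] z [77.4 82.1 84.5]
top (30, 47) 68 front rim x [-123.4 -122.4 -120.5] z [75.7 80.9 84. ]
reel [-58.6   6.8  35.1] 432
```

Emit:
play_rows(
  steps=[
    {"ax":0,"ay":0,"az":0,"dx":-2,"dy":0,"dz":0.1,"claw":15},
    {"ax":0,"ay":0,"az":0,"dx":-2,"dy":0,"dz":0.1,"claw":15},
    {"ax":0,"ay":0,"az":0,"dx":-1.5,"dy":0,"dz":0.05,"claw":15},
    {"ax":0,"ay":0,"az":0,"dx":-1,"dy":0,"dz":0,"claw":15},
    {"ax":0,"ay":0,"az":0,"dx":-0.7,"dy":0,"dz":0,"claw":15},
  ],
)

```text
time_s: 15.15
tcp_pos: [0.4723, 0.3068, 0.0916]
ee_rot: [[0.087, -0.996, -0.003], [-0.996, -0.087, 0.035], [-0.036, -0.0, -0.999]]
wrist_force: [-0.4, -4.1, -1.9]
gripper_width: 0.271
gripper_force: 30.0
```

Emit:
play_rows(
  steps=[
    {"ax":0,"ay":0,"az":0,"dx":-0.7,"dy":0,"dz":0,"claw":15},
    {"ax":0,"ay":0,"az":0,"dx":-0.7,"dy":0,"dz":0,"claw":15},
  ],
)

```text
time_s: 15.35
tcp_pos: [0.472, 0.3077, 0.0915]
ee_rot: [[0.087, -0.996, -0.004], [-0.996, -0.087, 0.035], [-0.035, 0.001, -0.999]]
wrist_force: [0.0, -4.4, -2.7]
gripper_width: 0.268
gripper_force: 30.0
```

Emit:
play_rows(
  steps=[
    {"ax":0,"ay":0,"az":0,"dx":-0.6,"dy":0,"dz":0,"claw":15},
    {"ax":0,"ay":0,"az":0,"dx":-0.6,"dy":0,"dz":0,"claw":15},
  ],
)

```text
time_s: 15.55
tcp_pos: [0.472, 0.3092, 0.0916]
ee_rot: [[0.087, -0.996, -0.003], [-0.996, -0.087, 0.035], [-0.035, 0.0, -0.999]]
wrist_force: [0.2, -3.7, -0.9]
gripper_width: 0.276
gripper_force: 30.0
```

Emit:
play_rows(
  steps=[
    {"ax":0,"ay":0,"az":0,"dx":-0.6,"dy":0,"dz":0,"claw":15},
    {"ax":0,"ay":0,"az":0,"dx":-0.6,"dy":0,"dz":0,"claw":15},
  ],
)

```text
time_s: 15.75
tcp_pos: [0.4716, 0.3095, 0.0914]
ee_rot: [[0.087, -0.996, -0.004], [-0.996, -0.087, 0.033], [-0.033, 0.001, -0.999]]
wrist_force: [1.6, -8.0, -3.5]
gripper_width: 0.272
gripper_force: 30.0
```

Emit:
play_rows(
  steps=[
    {"ax":0,"ay":0,"az":0,"dx":-0.6,"dy":0,"dz":0,"claw":15},
  ],
)

```text
time_s: 15.85
tcp_pos: [0.4715, 0.3096, 0.0913]
ee_rot: [[0.087, -0.996, -0.005], [-0.996, -0.087, 0.032], [-0.033, 0.002, -0.999]]
wrist_force: [2.1, -9.1, -2.7]
gripper_width: 0.273
gripper_force: 30.0
```

Run:
```python
from chk import *
now(); binchk("top")
```

```text
t -1.86 yaw -5.0 handle [-286.5   -0.6   96.3] tip [-127.7   -0.6   52.1] F [ 2.1 -9.1 -2.7] M [-2.6  -0.56  0.27] w 0.273 15.85
top (-47, -30) 133 front rim x [-134.  -131.6 -123.2] z [77.1 81.6 84. ]
top (-30, -12) 32 front rim x [-135.  -134.4 -133.9] z [79.5 82.5 85.4]
top (12, 30) 33 front rim x [-135.5 -134.2 -133.5] z [77.7 81.6 84.5]
top (30, 47) 29 front rim x [-134.7 -134.2 -133.6] z [79.8 82.2 85.6]
reel [-68.6  10.2  35.2] 426
```

Emit:
play_rows(
  steps=[
    {"ax":0,"ay":0,"az":0,"dx":-0.5,"dy":0,"dz":0,"claw":15},
    {"ax":0,"ay":0,"az":0,"dx":0,"dy":0,"dz":0,"claw":15},
  ],
)

```text
time_s: 16.1
tcp_pos: [0.4714, 0.3096, 0.0911]
ee_rot: [[0.087, -0.996, -0.005], [-0.996, -0.087, 0.031], [-0.032, 0.002, -0.999]]
wrist_force: [2.3, -7.9, -3.1]
gripper_width: 0.274
gripper_force: 30.0
```

Run:
```python
from chk import *
now()
for n in("side","top"):
    c=binchk(n); f=c["frame"]; p=proj(c,O+ex*-.1+ez*.05).astype(int); cv2.imwrite(f"pics/{n}5.png",f)
    cv2.imwrite(f"pics/{n}5z.png",cv2.resize(f[max(0,p[1]-65):p[1]+65,max(0,p[0]-85):p[0]+85],None,fx=4,fy=4,interpolation=cv2.INTER_CUBIC))
a,b=cv2.imread("pics/side5z.png"),cv2.imread("pics/top5z.png"); h=300
cv2.imwrite("pics/both5.png",np.hstack([cv2.resize(i,(395,300)) for i in(a,b)]))
```

```text
t -1.82 yaw -5.01 handle [-286.5   -0.6   96.1] tip [-127.7   -0.7   52.1] F [ 2.3 -7.9 -3.1] M [-2.67 -0.57  0.15] w 0.274 16.1
side (-47, -30) 61 front rim x [-136.6 -135.1 -134.4] z [73.9 80.6 82.9]
side (-30, -12) 34 front rim x [-31.6 -30.7 -30.1] z [72.9 78.4 82.2]
side (12, 30) 46 front rim x [-135.1 -134.3 -132.8] z [74.3 81.2 83.2]
side (30, 47) 38 front rim x [-134.4 -133.8 -132. ] z [74.  79.4 82.8]
reel [-56.3   5.6  35.9] 125
top (-47, -30) 135 front rim x [-133.8 -131.7 -123.3] z [76.6 81.4 84.2]
top (-30, -12) 32 front rim x [-134.8 -134.6 -133.9] z [80.3 82.4 84.5]
top (12, 30) 32 front rim x [-135.3 -134.1 -133.5] z [78.8 81.8 83.6]
top (30, 47) 29 front rim x [-135.1 -134.5 -133.9] z [80.2 81.9 84.8]
reel [-68.6  10.3  35.4] 428
```

View pics/both5.png

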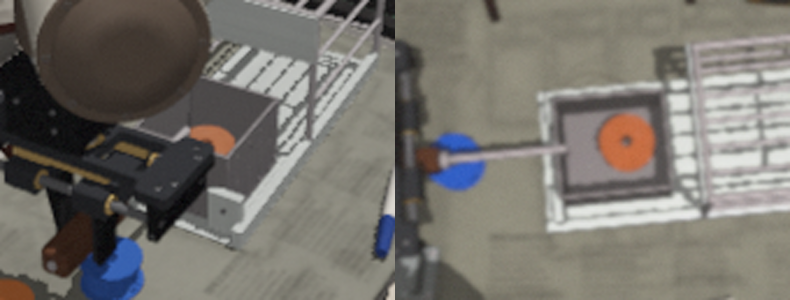

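Both views show the bin upright with its front on both stops, the reel inside at (627,140) in the right half, and the hook over the near wall. I unload, lift straight out, and go back.

Emit:
play_rows(
  steps=[
    {"ax":0,"ay":0,"az":0,"dx":1.5,"dy":0,"dz":0,"claw":15},
    {"ax":0,"ay":0,"az":0,"dx":2,"dy":0,"dz":0,"claw":15},
    {"ax":0,"ay":0,"az":0,"dx":3,"dy":0,"dz":0,"claw":15},
    {"ax":0,"ay":0,"az":0,"dx":3,"dy":0,"dz":0,"claw":15},
    {"ax":0,"ay":0,"az":0,"dx":0,"dy":0,"dz":0,"claw":15},
    {"ax":0,"ay":0,"az":0,"dx":0,"dy":0,"dz":0,"claw":15},
  ],
)

```text
time_s: 16.8
tcp_pos: [0.4729, 0.3027, 0.0918]
ee_rot: [[0.087, -0.996, -0.002], [-0.996, -0.087, 0.036], [-0.036, -0.001, -0.999]]
wrist_force: [0.2, -0.2, -2.5]
gripper_width: 0.274
gripper_force: 30.0
```

Run:
```python
from chk import *
now();binchk("top")
```

```text
t -2.09 yaw -4.99 handle [-279.4    0.3   96.8] tip [-120.8    0.3   51.9] F [ 0.2 -0.2 -2.5] M [-0.1   0.07  0.01] w 0.274 16.8
top (-47, -30) 135 front rim x [-134.1 -131.6 -123. ] z [75.8 81.8 84.2]
top (-30, -12) 33 front rim x [-135.  -134.5 -134.1] z [77.3 82.1 84.6]
top (12, 30) 30 front rim x [-135.1 -133.9 -133.4] z [78.7 82.5 84.7]
top (30, 47) 31 front rim x [-134.8 -134.6 -133.9] z [80.3 82.4 83.6]
reel [-68.6  10.2  35.3] 430
```

Emit:
play_rows(
  steps=[
    {"ax":0,"ay":0,"az":0,"dx":0,"dy":0,"dz":-10,"claw":15},
    {"ax":0,"ay":0,"az":0,"dx":0,"dy":0,"dz":-20,"claw":15},
    {"ax":0,"ay":0,"az":0,"dx":0,"dy":0,"dz":-20,"claw":15},
    {"ax":0,"ay":0,"az":0,"dx":0,"dy":0,"dz":-20,"claw":15},
    {"ax":0,"ay":2.09,"az":0,"dx":0,"dy":0,"dz":-10,"claw":15},
    {"ax":0,"ay":0,"az":0,"dx":0,"dy":0,"dz":0,"claw":15},
    {"ax":0,"ay":0,"az":0,"dx":0,"dy":0,"dz":0,"claw":15},
  ],
)

```text
time_s: 17.55
tcp_pos: [0.4726, 0.2995, 0.1715]
ee_rot: [[0.087, -0.996, -0.0], [-0.996, -0.087, 0.0], [-0.0, 0.0, -1.0]]
wrist_force: [0.6, -0.3, -2.1]
gripper_width: 0.272
gripper_force: 30.0
```

Run:
```python
from chk import *
p,R=now(); 
for n in("top","wrist"):
    c=binchk("top") if n=="top" else capture(n); P=cloud(c).reshape(-1,3); P=P[~np.isnan(P[:,0])]; H=((P-p)@R)*1e3; H[:,1]*=-1; H[:,2]=-H[:,2]-5
    k=H[(H[:,0]>60)&(H[:,0]<158)&(abs(H[:,1])<20)&(abs(H[:,2])<20)]
    if len(k)>20: print(n,len(k),"slope",np.round(np.degrees(np.polyfit(k[:,0],k[:,1],1)[0]),2),np.round(np.degrees(np.polyfit(k[:,0],k[:,2],1)[0]),2),"med",np.round(np.median(k,0),1))
    k=H[(H[:,0]>60)&(H[:,0]<185)&(abs(H[:,1])<12)&(abs(H[:,2])<12)]; print(" end",np.round(np.percentile(k[:,0],[90,99]),1) if len(k) else None)
# return: original yaw 4.7
a=np.radians(4.72); X=np.array([-np.sin(a),-np.cos(a),0]); Z=np.array([0,0,-1.]); Q=np.c_[X,np.cross(Z,X),Z]
rows([(np.array([.3751,.3387,.16]),Q)],(p,R))
```

```text
t -0.01 yaw -4.99 handle [-276.4   -0.3  176.5] tip [-116.4   -0.3  137.4] F [ 0.6 -0.3 -2.1] M [0.07 0.12 0.08] w 0.272 17.55
top (-47, -30) 130 front rim x [-134.1 -132.  -123.3] z [77.5 81.5 84.5]
top (-30, -12) 31 front rim x [-134.7 -134.6 -134.2] z [80.2 82.4 84.9]
top (12, 30) 23 front rim x [-135.5 -133.3 -133. ] z [78.6 81.5 83.8]
top (30, 47) 30 front rim x [-134.8 -134.5 -134.1] z [80.5 82.4 84.5]
reel [-68.7  10.6  35.2] 425
top 194 slope -0.13 0.13 med [ 1.091e+02 -1.000e-01  2.800e+00]
 end [154.2 162.5]
wrist 3636 slope 0.17 -0.1 med [95.9  0.2  2.1]
 end [121.4 126.9]
d [-47.6  93.7  11.5] a [0.01 0.01 9.71] minrows 2.1
```

Emit:
play_rows(
  steps=[
    {"ax":0,"ay":0,"az":0,"dx":-9,"dy":19,"dz":0,"claw":15},
    {"ax":0,"ay":0,"az":0,"dx":-13,"dy":25,"dz":0,"claw":15},
    {"ax":0,"ay":0,"az":0,"dx":-13,"dy":25,"dz":0,"claw":15},
    {"ax":0,"ay":0,"az":0,"dx":-12.6,"dy":24.7,"dz":11.5,"claw":15},
    {"ax":0,"ay":0,"az":4.85,"dx":0,"dy":0,"dz":20,"claw":15},
    {"ax":0,"ay":0,"az":4.86,"dx":0,"dy":0,"dz":20,"claw":15},
    {"ax":0,"ay":0,"az":0,"dx":0,"dy":0,"dz":20,"claw":15},
    {"ax":0,"ay":0,"az":0,"dx":0,"dy":0,"dz":0,"claw":15},
    {"ax":0,"ay":0,"az":0,"dx":0,"dy":0,"dz":0,"claw":15},
    {"ax":0,"ay":0,"az":0,"dx":0,"dy":0,"dz":0,"claw":15},
  ],
)

```text
time_s: 18.65
tcp_pos: [0.376, 0.3391, 0.1008]
ee_rot: [[-0.082, -0.997, 0.001], [-0.997, 0.082, 0.001], [-0.001, -0.001, -1.0]]
wrist_force: [-0.2, 0.2, -1.6]
gripper_width: 0.273
gripper_force: 30.0
```

Run:
```python
from chk import *
a=np.radians(4.72); X=np.array([-np.sin(a),-np.cos(a),0]); Z=np.array([0,0,-1.]); Q=np.c_[X,np.cross(Z,X),Z]
rows([(np.array([.3751,.3387,.047]),Q)])
```

```text
t -0.04 yaw 4.72 handle [-324.4  -93.   105.8] tip [-166.7 -120.    66.7] F [-0.2  0.2 -1.6] M [ 0.14  0.09 -0.02] w 0.273 18.65
d [ 0.5  1.  53.8] a [-0.07  0.04  0.  ] minrows 1.1
```

Emit:
play_rows(
  steps=[
    {"ax":0,"ay":0,"az":0,"dx":0.5,"dy":0.8,"dz":15,"claw":15},
    {"ax":0,"ay":0,"az":0,"dx":0,"dy":0,"dz":15,"claw":15},
    {"ax":0,"ay":0,"az":0,"dx":0,"dy":0,"dz":10,"claw":15},
    {"ax":0,"ay":0,"az":0,"dx":0,"dy":0,"dz":6,"claw":15},
    {"ax":0,"ay":0,"az":0,"dx":0,"dy":0,"dz":3,"claw":15},
    {"ax":0,"ay":0,"az":0,"dx":0,"dy":0,"dz":2,"claw":15},
    {"ax":0,"ay":0,"az":0,"dx":0,"dy":0,"dz":1,"claw":15},
    {"ax":0,"ay":0,"az":0,"dx":0,"dy":0,"dz":0.8,"claw":15},
    {"ax":0,"ay":0,"az":0,"dx":0,"dy":0,"dz":0,"claw":15},
    {"ax":0,"ay":0,"az":0,"dx":0,"dy":0,"dz":0,"claw":15},
  ],
)

```text
time_s: 19.65
tcp_pos: [0.3747, 0.3382, 0.0473]
ee_rot: [[-0.082, -0.997, 0.0], [-0.997, 0.082, -0.0], [0.0, -0.0, -1.0]]
wrist_force: [-0.7, -0.7, -1.2]
gripper_width: 0.273
gripper_force: 30.0
```

Emit:
play_rows(
  steps=[
    {"ax":0,"ay":0,"az":0,"dx":0,"dy":0,"dz":0.4,"claw":15},
    {"ax":0,"ay":0,"az":0,"dx":0,"dy":0,"dz":0,"claw":15},
  ],
)

```text
time_s: 19.85
tcp_pos: [0.3748, 0.3382, 0.0468]
ee_rot: [[-0.082, -0.997, 0.0], [-0.997, 0.082, -0.001], [0.001, -0.0, -1.0]]
wrist_force: [0.3, -0.1, -1.1]
gripper_width: 0.275
gripper_force: 30.0
```

Emit:
play_rows(
  steps=[
    {"ax":0,"ay":0,"az":0,"dx":0,"dy":0,"dz":0.4,"claw":15},
    {"ax":0,"ay":0,"az":0,"dx":0,"dy":0,"dz":0,"claw":15},
  ],
)

```text
time_s: 20.05
tcp_pos: [0.3747, 0.3382, 0.0468]
ee_rot: [[-0.082, -0.997, 0.0], [-0.997, 0.082, -0.001], [0.001, -0.001, -1.0]]
wrist_force: [-0.9, -1.2, 3.7]
gripper_width: 0.274
gripper_force: 30.0
```

Contact on the forks. I open the fingers, back off, and check.

Emit:
play_rows(
  steps=[
    {"ax":0,"ay":0,"az":0,"dx":0,"dy":0,"dz":-0.2,"claw":28},
    {"ax":0,"ay":0,"az":0,"dx":0,"dy":0,"dz":0,"claw":35},
    {"ax":0,"ay":0,"az":0,"dx":0,"dy":0,"dz":0,"claw":50},
    {"ax":0,"ay":0,"az":0,"dx":0,"dy":0,"dz":0,"claw":60},
    {"ax":0,"ay":0,"az":0,"dx":0,"dy":0,"dz":0,"claw":60},
    {"ax":0,"ay":0,"az":0,"dx":0,"dy":0,"dz":-15,"claw":60},
    {"ax":0,"ay":0,"az":0,"dx":0,"dy":0,"dz":-30,"claw":60},
    {"ax":0,"ay":0,"az":0,"dx":0,"dy":0,"dz":-45,"claw":60},
    {"ax":0,"ay":0,"az":0,"dx":0,"dy":0,"dz":-45,"claw":60},
    {"ax":0,"ay":0,"az":0,"dx":0,"dy":0,"dz":-45,"claw":60},
    {"ax":0,"ay":0,"az":0,"dx":30,"dy":-30,"dz":-30,"claw":60},
    {"ax":0,"ay":0,"az":0,"dx":40,"dy":-30,"dz":0,"claw":60},
    {"ax":0,"ay":0,"az":0,"dx":40,"dy":-30,"dz":0,"claw":60},
    {"ax":0,"ay":0,"az":0,"dx":30,"dy":-20,"dz":0,"claw":60},
    {"ax":0,"ay":0,"az":0,"dx":0,"dy":0,"dz":0,"claw":60},
    {"ax":0,"ay":0,"az":0,"dx":0,"dy":0,"dz":0,"claw":60},
  ],
)

```text
time_s: 21.65
tcp_pos: [0.4718, 0.1901, 0.2553]
ee_rot: [[-0.084, -0.996, -0.0], [-0.996, 0.084, -0.001], [0.001, 0.0, -1.0]]
wrist_force: [-0.2, 0.2, 0.3]
gripper_width: 0.688
gripper_force: 0.0
```

Run:
```python
from chk import *
now()
c=binchk("side"); f=c["frame"]; cv2.imwrite("pics/side6.png",cv2.resize(f[150:420,210:450],None,fx=2.2,fy=2.2,interpolation=cv2.INTER_CUBIC))
c=capture("top"); P=cloud(c); z=P[...,2]; hsv=cv2.cvtColor(c["frame"],cv2.COLOR_BGR2HSV)
binchk("top")
roi=np.zeros((480,640),bool); roi[285:320,165:285]=1
m=(hsv[...,1]>110)&((hsv[...,0]<15)|(hsv[...,0]>170))&roi; vv,uu=np.nonzero(m)
if m.sum()>20: print("handle",m.sum(),np.nanpercentile(P[m][:,2],[5,50,95]),cv2.minAreaRect(onplane(c,uu,vv,.064)[:,:2].astype(np.float32)))
r=P[roi&(z>.045)&(z<.07)&~m&(np.mgrid[0:480,0:640][1]>218)]
if len(r)>20: f=np.polyfit(r[:,1],r[:,0],1); print("rod",len(r),f[0]*57.3,f[1]+f[0]*.25,r[:,1].min(),np.median(r[:,2]))
```

```text
t 0.05 yaw 4.85 handle [-167.6  -10.6  260.3] tip [ -9.9 -38.  221.4] F [-0.2  0.2  0.3] M [-0.    0.07  0.02] w 0.688 21.65
side (-47, -30) 77 front rim x [-136.7 -135.7 -135.2] z [73.7 81.  83. ]
side (-30, -12) 70 front rim x [-136.  -135.7 -135.2] z [73.6 78.6 83. ]
side (12, 30) 70 front rim x [-136.5 -135.9 -134.7] z [73.7 79.3 83.1]
side (30, 47) 129 front rim x [-135.8 -135.  -133.4] z [73.6 78.3 82.9]
reel [-59.2   7.4  35.7] 147
top (-47, -30) 133 front rim x [-133.8 -131.6 -123.1] z [77.8 81.5 84.1]
top (-30, -12) 32 front rim x [-134.7 -134.5 -134. ] z [79.7 82.9 84.4]
top (12, 30) 30 front rim x [-135.6 -134.2 -133.4] z [77.1 81.4 84.3]
top (30, 47) 27 front rim x [-134.7 -134.3 -133.6] z [80.  81.8 84. ]
reel [-68.2  10.2  35.2] 428
handle 52 [0.06121098 0.0635772  0.06654238] ((0.3713107705116272, 0.3446171283721924), (0.07123016566038132, 0.015328283421695232), 77.63713836669922)
rod 193 5.132410789640437 0.3682888782706255 0.17476009474209137 0.054551943524000945
```

View pics/side6.png

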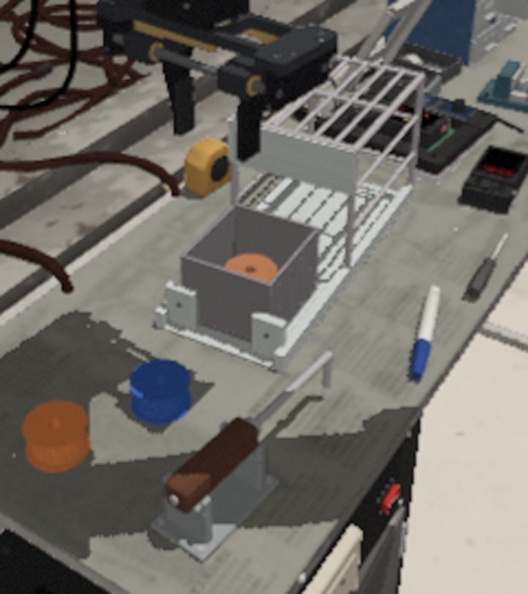

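The view shows the bin flush on both stops at (180,300) and (267,335) with the reel in it at (250,268). The hook is level in its rest with the tip down at (328,380), and the gripper is clear of everything.

```bash
python3 -c "
from station import *
print(finish_job())"
```

```text
the job is handed in; nothing more can be done
None
```

The bin is drawn out and sits flush against both end stops, upright with the reel in it; the hook is back on its rest as it lay, and the job was handed in at about 22 s with no verdict returned.

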